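Load and wind up the mould press

ROBOT

A 6-joint arm with a two-finger parallel gripper is mounted at the origin on the work surface. World frame = base frame: x ahead of the robot, y to its left, z up, the work surface at z = 0. Lengths are in m, angles in rad, forces in N, time in s.
With the tool pointing down it reaches from about 0.35 to 0.8 m from the base axis. Payload 7.3 kg.
Tool frame: the origin (TCP) lies on the centre line of the jaws, within the pads' length; the fingertips stand 8 mm ahead of it and the grasp point (between the pads) lies 11 mm behind it; z points along the fingers, y is the direction in which the jaws open and shut (so a half turn about z gives the same grasp; the last joint's range is limited). The gripper opens to 85 mm and grips with 20 to 120 N. Pads are 22 mm wide; open, the fingers measure 114 mm over their backs; the gripper's body (76 mm by 85 mm) begins 54 mm behind the grasp point. The pads swing forward as they close: fully open they stand 13 mm farther back than shut.
Start: joints at [1.202, 0.342, 1.524, -0, 1.275, -0.146], TCP at [0.116, 0.512, 0.239] pointing down, gripper open.
Joint ranges: [-2.53, 2.53], [-0.77, 2.02], [0.04, 2.7], [-1, 4.14], [0.28, 2.66], [-3.11, 3.11]. Speed limits (rad/s): [2.57, 2.57, 3.14, 3.14, 3.14, 3.14].

INTERFACE

Orientations are given as a unit quaternion [w, x, y, z].
In Python, from workcell import r gives the robot as it stands. Calls block until the motion is done:
- r.move_pose(position, orientation): joint-space move of the TCP to a pose.
- r.move_linear(position, rot=None, speed=0.15, max_force=None): straight line of the TCP; rot=None keeps the orientation; speed is the mean speed in m/s. With max_force (N) it stops when the force on the tool has changed by that much, and returns True; else False.
- r.set_joints(angles): joint-space move.
- r.let_go() and r.clamp(grip_force=None): open the fingers fully, or close them until they stop; grip_force is the grip in N (None keeps the last).
- r.dwell(seconds).
- r.ik(position, orientation): joint angles nearest the present ones, or None.
- r.capture(name): name is "scene" or "top" or "wrist"; returns the picture (480x640x3 uint8, blue, green, red); there is no depth.
- r.camera_info(name): a dict with "fovy" (degrees; the focal length in pixels is half the picture's height over the tangent of half this angle, whatever the lens; pixels are square), "cx", "cy" (the principal point, pixels), "R" (3x3) and "t" (3): a world point X has camera coordinates R X + t; the wrist camera has in their place "T_tool_cam" (4x4, takes a point from camera to tool coordinates, whose origin is the TCP and whose axes are the flange's). Camera axes: x right, y down, z forward; pixel columns grow to the right and rows downward; lengths in m; the calibration is good to about 2 mm. A picture is of the moment at which its call begins: read the wrist's pose just before it. camera_info takes no time and is no camera call.
A pose or a line that the arm cannot do raises r.PlanningError and nothing moves.
- r.sign_off(): hands the job in, once; it reports no verdict.
Readings, each from a call of its own:
- r.read_t(): time.
- r.read_joint_positions(): joint angles.
- r.read_joint_velocities(): joint speeds.
- r.read_effort(): joint torques, N m.
- r.read_tool_pos(): TCP position.
- r.read_tcp_rot(): TCP orientation.
- r.read_contact_force(): force on the tool from outside, world axes, zero at the start.
- r.read_wrist_torque(): the same for the moment, N m.
- r.read_width(): finger opening in m.
Only numpy, scipy, OpenCV 4.12 (cv2) and the standard library are available. Lean on these libraries where they do the work, as an engineer would, in place of code of your own. Each camera call takes 0.05 s, during which the arm holds its last target. There are 200 camera calls.

TASK

Load the mould press: swing its hold-down arm right back out of the way, then stand all the closed steel moulds on the raised bed, side by side in a row from the end plate, each lying squarely across the bed and flat between its guide strips. Swing the arm back over so that it rests on the handle of the mould next to the end plate, then wind the handwheel clockwise until the carriage has pushed the row up and the sprung end plate is right back against its stop. Someone may jog a mould while you work, so check and put it right; leave the other things on the table where they are.

Things in the scene. Friction and masses are not known exactly. Their poses are not given: they have to be found in the camera images.
- bed (a point): Centre of the top of the fixed press's raised bed: flat aluminium, 134 mm wide (its x), 45 mm above the table, with a steel guide strip along each long edge, 8 mm tall and 124 mm apart: a mould laid across sits flat between them, 7 mm to spare at each end. Its y axis runs along the bed from handwheel and gearbox (y = -255 mm) past the carriage to the end plate; z is up.
- end_plate_face (a point): Middle of the face of the end plate, an upright steel plate 100 mm wide whose top is 104 mm above the table; at y = +150 mm of the bed when slack. It is backed by springs (3 N at first, 15 N fully back).
- end_plate (a joint): How far the end plate is pushed back, m: 0 slack, 0.012 fully back against its stop.
- carriage_face (a point): Middle of the pushing face of the carriage, which the handwheel drives along the bed's +y towards the end plate. Drawn back it is at y = -135 mm of the bed, which leaves room for four moulds. It is 100 mm wide, its top 106 mm above the table.
- carriage (a joint): Travel of the carriage, m: 0 drawn right back (as at the start), up to 0.19.
- handwheel (a joint): Turn of the handwheel, rad: 0 at the start and growing clockwise seen from above; each radian drives the carriage 6.4 mm towards the end plate (40 mm a turn). The gearing holds the carriage where it is left. Turning takes about 3 to 10 N at the knob.
- wheel_centre (a point): Point on the handwheel's upright axis, 157 mm above the table, level with the middle of its knob. The wheel is a flat steel disc 128 mm across on top of the gearbox, its upper face 126 mm above the table, with a hub up to 148 mm.
- wheel_knob (a point): Middle of the black upright knob of the handwheel, 48 mm from its axis: a cylinder 24 mm across and 57 mm tall (130 to 187 mm above the table) that spins freely on its own pin, so it can be gripped from above and led round in circles.
- hold_arm (a joint): Hinge of the hold-down arm, rad: 0 is level, lying along the bed over the place of the first mould (-0.10 with no mould under it, 0 to 0.05 resting on a mould's handle); grows as it swings up and over; upright at 1.57, beyond which its weight makes it fall back to rest at 2.65, out beyond the end plate, its grip about 200 mm above the table (carry moulds round it).
- hold_grip (a point): Middle of the arm's hand grip, a black sleeve 20 mm across and 62 mm long that turns freely; it is parallel to the bed's x axis, sticks out from the arm's side towards -x of the bed, and lies 100.6 mm from the hinge axis (100 mm along the arm and 11 mm above it when level). The rubber foot that bears on the mould is 82 mm from the hinge.
- hold_pivot (a point): Point on the arm's hinge axis (the axis is parallel to the bed's x), in the plane of the hand grip's middle; 158 mm above the table, 200 mm towards +y from the bed's centre.
- mould1_mid (a point): Closed steel food mould (all alike; two to four are present, others read None): a box 110 mm long (its x), 60 mm wide (its y), 62 mm tall with the lid, 0.4 to 0.8 kg. This point is the middle of the box, 31 mm above its underside. On the lid's middle stands an upright flat handle plate 12 mm thick (x), 50 mm long (y) and 40 mm tall, its top 102 mm above the underside (71 mm above this point).
- mould2_mid (a point): Closed steel food mould (all alike; two to four are present, others read None): a box 110 mm long (its x), 60 mm wide (its y), 62 mm tall with the lid, 0.4 to 0.8 kg. This point is the middle of the box, 31 mm above its underside. On the lid's middle stands an upright flat handle plate 12 mm thick (x), 50 mm long (y) and 40 mm tall, its top 102 mm above the underside (71 mm above this point).
- mould3_mid (a point): Closed steel food mould (all alike; two to four are present, others read None): a box 110 mm long (its x), 60 mm wide (its y), 62 mm tall with the lid, 0.4 to 0.8 kg. This point is the middle of the box, 31 mm above its underside. On the lid's middle stands an upright flat handle plate 12 mm thick (x), 50 mm long (y) and 40 mm tall, its top 102 mm above the underside (71 mm above this point).
- mould4_mid (a point): Closed steel food mould (all alike; two to four are present, others read None): a box 110 mm long (its x), 60 mm wide (its y), 62 mm tall with the lid, 0.4 to 0.8 kg. This point is the middle of the box, 31 mm above its underside. On the lid's middle stands an upright flat handle plate 12 mm thick (x), 50 mm long (y) and 40 mm tall, its top 102 mm above the underside (71 mm above this point).
- tub: Bystander: white round plastic tub, 72 mm across, 85 mm tall; not part of the job. Origin at its underside.
- sharpener: Bystander: sharpening steel lying flat, 370 mm long; not part of the job. Origin at its underside.
- spray: Bystander: green bottle, 190 mm tall; not part of the job. Origin at its underside.
- bowl: Bystander: steel bowl, 150 mm across; not part of the job. Origin at its underside.
Mind the look-alikes: they are no part of the job. Leave any turquoise or yellow look-alike of the part that bears mould4_mid alone.

How it is judged:
On the way, in this order (a step that is already met when the one before it is completed fails the run):
1. the hold-down arm is swung back past upright (value of joint hold_arm above 1.8 rad), for 0.2 s.
2. every mould stands on the bed, upright, square and centred, and let go (x of mould1_mid in the frame of bed between -0.012 and 0.012 m and y of mould1_mid in the frame of bed between -0.14 and 0.15 m and z of mould1_mid in the frame of bed between 0.027 and 0.034 m and angle between each of mould1_mid, mould2_mid, mould3_mid, mould4_mid's own z axis and vertical below 0.05 rad and angle between the x axis of each of mould1_mid, mould2_mid, mould3_mid, mould4_mid and the x axis of bed, either way round below 0.2 rad and x of mould2_mid in the frame of bed between -0.012 and 0.012 m and y of mould2_mid in the frame of bed between -0.14 and 0.15 m and z of mould2_mid in the frame of bed between 0.027 and 0.034 m and x of mould3_mid in the frame of bed between -0.012 and 0.012 m and y of mould3_mid in the frame of bed between -0.14 and 0.15 m and z of mould3_mid in the frame of bed between 0.027 and 0.034 m and x of mould4_mid in the frame of bed between -0.012 and 0.012 m and y of mould4_mid in the frame of bed between -0.14 and 0.15 m and z of mould4_mid in the frame of bed between 0.027 and 0.034 m and contact force between the fingers and mould1 below 0.1 N and contact force between the fingers and mould2 below 0.1 N and contact force between the fingers and mould3 below 0.1 N and contact force between the fingers and mould4 below 0.1 N), for 0.2 s.
3. the arm is swung over and rests on a mould (value of joint hold_arm below 0.15 rad and (contact force between hold_arm and mould1 above 0.3 N or contact force between hold_arm and mould2 above 0.3 N or contact force between hold_arm and mould3 above 0.3 N or contact force between hold_arm and mould4 above 0.3 N)), for 0.2 s.
4. the carriage has pushed the end plate back to its stop (value of joint end_plate above 0.0095 m), for 0.3 s.
At the end, for the whole second after the job is handed in: Every mould stands still on the bed, flat between the guide strips (upright within 0.05 rad, 3 to 4 mm in height), across it (within 0.2 rad) and centred (within 12 mm); the arm is down (below 0.15 rad) and rests on a mould; the end plate is pushed back at least 9.5 mm of its 12 mm (all of step 3 and x of mould1_mid in the frame of bed between -0.012 and 0.012 m and y of mould1_mid in the frame of bed between -0.14 and 0.15 m and z of mould1_mid in the frame of bed between 0.027 and 0.034 m and angle between each of mould1_mid, mould2_mid, mould3_mid, mould4_mid's own z axis and vertical below 0.05 rad and angle between the x axis of each of mould1_mid, mould2_mid, mould3_mid, mould4_mid and the x axis of bed, either way round below 0.2 rad and x of mould2_mid in the frame of bed between -0.012 and 0.012 m and y of mould2_mid in the frame of bed between -0.14 and 0.15 m and z of mould2_mid in the frame of bed between 0.027 and 0.034 m and x of mould3_mid in the frame of bed between -0.012 and 0.012 m and y of mould3_mid in the frame of bed between -0.14 and 0.15 m and z of mould3_mid in the frame of bed between 0.027 and 0.034 m and x of mould4_mid in the frame of bed between -0.012 and 0.012 m and y of mould4_mid in the frame of bed between -0.14 and 0.15 m and z of mould4_mid in the frame of bed between 0.027 and 0.034 m and value of joint end_plate above 0.0095 m and linear speed of each of mould1, mould2, mould3, mould4 below 0.02 m/s); the robot touches nothing.
It fails at once if another thing on the table is shoved more than 8 cm or knocked over (distance of any of tub, sharpener, spray, bowl from where it was at the start of the episode above 0.08 m or angle between any of tub, sharpener, spray, bowl's own z axis and vertical above 0.6 rad).
Of mould1, mould2, mould3, mould4 only 2 to 4 are there at a start; the rules pass over those that are not, and their reading is None.
At some moment in a run one of mould1, mould2, mould3, mould4 may be knocked a few centimetres aside while the robot is not near it.
It also fails if it takes over 210 s, if anything falls off the work surface, if the arm or the gripper's body presses on something with over 40 N, if the wrist force passes 120 N, or if a joint passes its speed limit or range.

## Working session

There is one attempt and no reset: what is moved stays moved. The work goes in short steps, each a Python script; the robot and the scene stay as the last script left them, time stands still between calls to the robot, and variables do not carry over. Pictures are saved under pics/ and viewed, about 12 in all and at most 16, crops included, and the job is handed in when it is done.

```bash
ls; mkdir -p pics; python3 - <<'E'
from workcell import r
import cv2,json
for n in("scene","top"):
    cv2.imwrite(f"pics/{n}0.png",r.capture(n)); i=r.camera_info(n); print(n,i)
print(r.camera_info("wrist"))
print(r.read_t(),r.read_tcp_rot(),r.read_tool_pos())
E
```

```text
pics
scene {'fovy': 51.84330870821043, 'cx': 326.0177394476067, 'cy': 240.8689779300243, 'R': array([[ 0.46427783,  0.88567902, -0.00433287],
       [ 0.64844786, -0.34324408, -0.67948426],
       [-0.60329219,  0.31265984, -0.73367729]]), 't': array([-0.22938252, -0.2648879 ,  1.90288221])}
top {'fovy': 52.01428476293268, 'cx': 324.22400635960366, 'cy': 240.88413822759858, 'R': array([[ 0.02641998, -0.99940366,  0.02223304],
       [-0.98303902, -0.03001227, -0.18092418],
       [ 0.18148355, -0.01707594, -0.98324571]]), 't': array([-0.0465388 ,  0.5546859 ,  1.51426624])}
{'fovy': 62.057601591266426, 'cx': 324.15174997020785, 'cy': 245.34867379386677, 'T_tool_cam': array([[-8.27188329e-04, -9.64171354e-01, -2.65278940e-01,
         6.61098481e-02],
       [ 9.99998880e-01, -4.66615709e-04, -1.42223843e-03,
        -6.65431538e-04],
       [ 1.24749823e-03, -2.65279819e-01,  9.64170660e-01,
        -1.35203021e-01],
       [ 0.00000000e+00,  0.00000000e+00,  0.00000000e+00,
         1.00000000e+00]])}
0.1 [-1.89232846e-04  1.11177643e-01  9.93800303e-01 -6.73785001e-04] [0.11584638 0.51170604 0.23869369]
```

View pics/scene0.png

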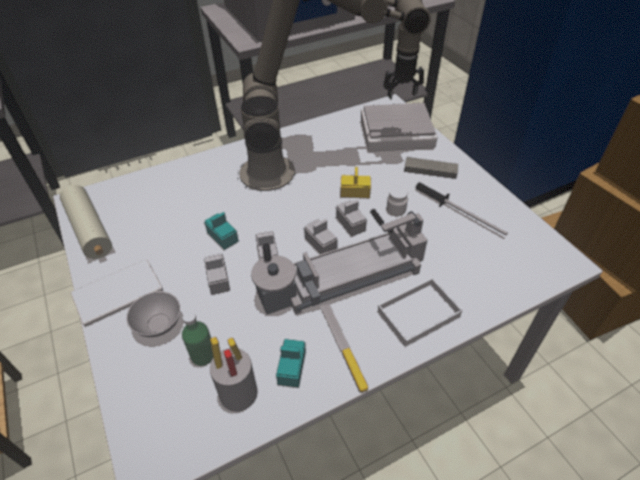

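View pics/top0.png

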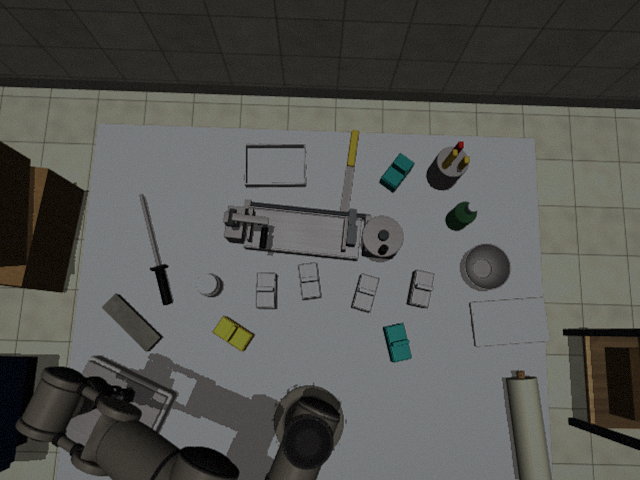

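The scene shows the press in the middle and four grey moulds in top view at (266,290), (310,281), (365,293) and (421,288). The look-alikes are turquoise at (397,342) and (397,172), and yellow at (233,333). I choose the four grey ones and check them in one close crop.

```bash
python3 - <<'E'
import cv2
im=cv2.imread("pics/top0.png")[190:320,210:450]
im=cv2.resize(im,None,fx=3.33,fy=3.33,interpolation=cv2.INTER_CUBIC)
im=cv2.convertScaleAbs(im,alpha=1.4)
cv2.imwrite("pics/c1.png",im)
E
```

```text
(no output)
```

View pics/c1.png

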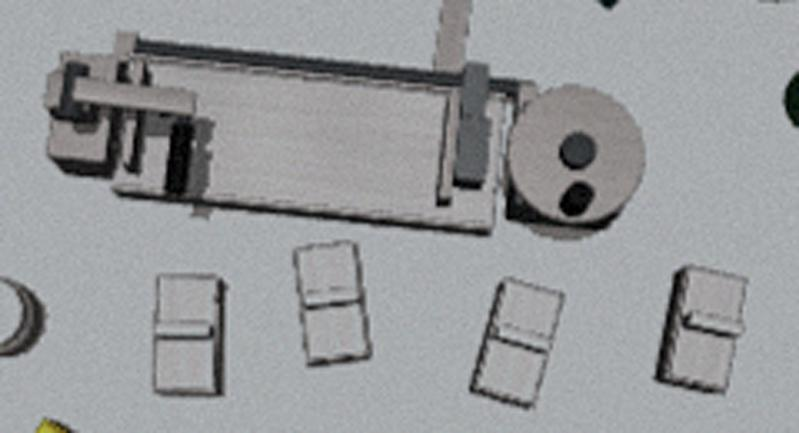

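The crop shows four closed grey moulds with upright handles, long sides roughly along world x. The press has its end plate on the left, the grip sleeve at crop (178,155) on the robot side, and the wheel hub at (578,150). Next are the rough positions.

```bash
cat > h.py <<'E'
from workcell import r
import numpy as np, cv2
from scipy.spatial.transform import Rotation as Ro
def cam(name, pose=None):
    i=r.camera_info(name); f=240/np.tan(np.radians(i["fovy"])/2)
    K=np.array([[f,0,i["cx"]],[0,f,i["cy"]],[0,0,1]])
    if name!="wrist": return K,np.array(i["R"]),np.array(i["t"])
    p,q=pose; T=np.eye(4); T[:3,:3]=Ro.from_quat(np.roll(q,-1)).as_matrix(); T[:3,3]=p
    C=np.linalg.inv(T@np.array(i["T_tool_cam"])); return K,C[:3,:3],C[:3,3]
def unproj(c,uv,z):
    K,R,t=c; d=R.T@np.linalg.solve(K,[uv[0],uv[1],1]); o=-R.T@t
    return o+d*(z-o[2])/d[2]
def proj(c,X):
    K,R,t=c; q=(np.atleast_2d(X)@R.T+t)@K.T; return q[:,:2]/q[:,2:]
def down(yaw):
    # tool z down, tool y (jaw axis) at angle yaw from world x
    y=np.array([np.cos(yaw),np.sin(yaw),0]); z=np.array([0,0,-1.]); x=np.cross(y,z)
    return np.roll(Ro.from_matrix(np.c_[x,y,z]).as_quat(),1)
def pose(): return np.array(r.read_tool_pos()),np.array(r.read_tcp_rot())
def shot(name,fn):
    p=pose(); im=r.capture(name); cv2.imwrite(f"pics/{fn}.png",im); np.save(f"pics/{fn}.npy",np.r_[p[0],p[1]]); return im,cam(name,p)
def loadcam(fn):
    a=np.load(f"pics/{fn}.npy"); return cam("wrist",(a[:3],a[3:]))
E
python3 - <<'E'
from h import *
c=cam("top"); g=lambda u,v,z:unproj(c,(210+u/3.33,190+v/3.33),z).round(4)
print("hub",g(578,150,.148),"grip",g(178,155,.158),"knobtop",g(575,199,.187))
print("strip far",g(140,44,.053),g(460,78,.053)," near",g(118,192,.053),g(490,230,.053))
for m in [(190,335),(333,302),(518,343),(708,325)]: print("mould",g(*m,.09))
for y in (0,np.pi,): 
  for p in ([.5,.2,.35],[.5,0,.35],[.5,-.2,.35]): print(y,p,np.round(r.ik(p,down(y)),2) if r.ik(p,down(y)) is not None else None)
E
```

```text
hub [ 0.5611 -0.2064  0.148 ] grip [0.5436 0.1512 0.158 ] knobtop [ 0.5097 -0.1985  0.187 ]
strip far [0.6714 0.2044 0.053 ] [ 0.6475 -0.1052  0.053 ]  near [0.5261 0.2176 0.053 ] [ 0.5002 -0.1363  0.053 ]
mould [0.3898 0.1395 0.09  ]
mould [0.4237 0.0101 0.09  ]
mould [ 0.391  -0.1603  0.09  ]
mould [ 0.4124 -0.3351  0.09  ]
0 [0.5, 0.2, 0.35] [ 0.24  0.31  1.27 -0.    1.56  0.24]
0 [0.5, 0, 0.35] [-0.15  0.23  1.37 -0.    1.54 -0.15]
0 [0.5, -0.2, 0.35] [-0.52  0.31  1.27 -0.    1.56 -0.52]
3.141592653589793 [0.5, 0.2, 0.35] [ 0.24  0.31  1.27 -0.    1.56 -2.9 ]
3.141592653589793 [0.5, 0, 0.35] [-0.15  0.23  1.37 -0.    1.54  2.99]
3.141592653589793 [0.5, -0.2, 0.35] [-0.52  0.31  1.27 -0.    1.56  2.62]
```

```bash
python3 - <<'E'
from h import *
r.move_pose([.48,.06,.38],down(0)); a,_=shot("wrist","w1")
r.move_pose([.48,-.20,.38],down(0)); b,_=shot("wrist","w2")
for n,i in(("w1v",a),("w2v",b)): cv2.imwrite(f"pics/{n}.png",cv2.convertScaleAbs(cv2.resize(i,(800,600),interpolation=cv2.INTER_CUBIC),alpha=1.3))
print(r.read_t(),pose())
E
```

```text
3.3583 (array([ 0.48034844, -0.19861064,  0.38018181]), array([6.21524566e-06, 7.06500678e-01, 7.07712312e-01, 2.75281477e-04]))
```

View pics/w1v.png

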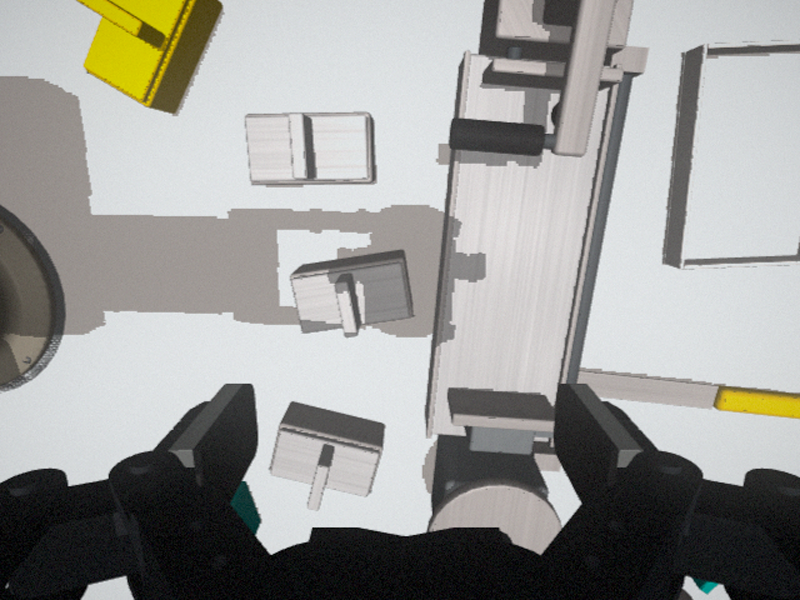

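View pics/w2v.png

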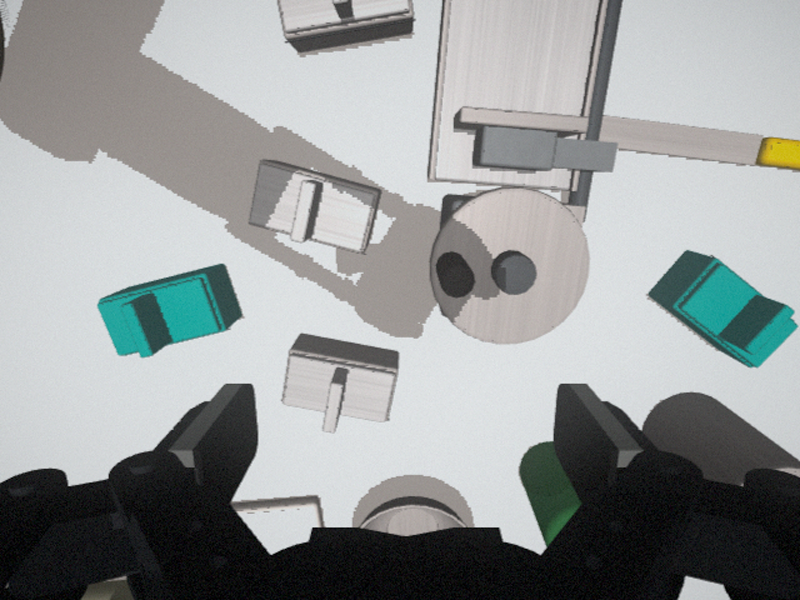

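w1 shows the end-plate half: grip sleeve from (452,133) to (545,140), near strip edge from (461,52) to (430,435). w2 shows the wheel hub at (514,272) and the knob at (455,273). All four moulds are visible.

```bash
python3 - <<'E'
from h import *
c1=loadcam("w1");c2=loadcam("w2")
g=lambda c,u,v,z:unproj(c,(u*.8,v*.8),z)
hub=g(c2,514,272,.148)
print("hub",hub.round(4),"knob",g(c2,455,273,.187).round(4), "hub c1?")
print("grip",g(c1,498,137,.159).round(4),g(c1,452,135,.159).round(4),g(c1,545,138,.159).round(4))
for p in [(461,52),(430,435)]: print("near strip",g(c1,*p,.053).round(4))
for p in [(446,0),(430,180)]: print("near strip c2",g(c2,*p,.053).round(4))
for p in [(617,52),(570,380)]: print("far strip inner",g(c1,*p,.053).round(4))
# predicted points for a press pose
def pr(x,y,a):
    R=Ro.from_euler('z',a).as_matrix(); B=lambda p:np.array([x,y,0])+R@np.array(p)
    P={"hub":(0,-.255,.148),"carTopL":(-.05,-.135,.106),"carTopR":(.05,-.135,.106),"epTopL":(-.05,.15,.104),"epTopR":(.05,.15,.104),"pivot":(0,.2,.158),
    "stripNL":(-.067,-.1,.053),"stripNH":(-.067,.14,.053),"stripFL":(.067,-.1,.053),"stripFH":(.067,.14,.053)}
    for k,p in P.items(): print(k,B(p).round(3),(proj(c1,B(p))[0]/.8).round(0),(proj(c2,B(p))[0]/.8).round(0))
a=-.075; d=.255; pr(hub[0]-np.sin(a)*.255,hub[1]+np.cos(a)*.255,a)
for n,c,p in [("A",c1,(297,147)),("B",c1,(343,283)),("C",c1,(325,478)),("C",c2,(309,208)),("D",c2,(338,396))]: print(n,g(c,*p,.085).round(3))
E
```

```text
hub [ 0.5626 -0.2071  0.148 ] knob [ 0.5144 -0.1999  0.187 ] hub c1?
grip [0.5432 0.1478 0.159 ] [0.5121 0.1491 0.159 ] [0.5751 0.1472 0.159 ]
near strip [0.5273 0.2219 0.053 ]
near strip [ 0.5062 -0.1384  0.053 ]
near strip c2 [0.5145 0.0014 0.053 ]
near strip c2 [ 0.5033 -0.1421  0.053 ]
far strip inner [0.6587 0.222  0.053 ]
far strip inner [ 0.6456 -0.0767  0.053 ]
hub [ 0.563 -0.207  0.148] [498. 559.] [514. 272.]
carTopL [ 0.522 -0.084  0.106] [451. 411.] [458. 103.]
carTopR [ 0.621 -0.091  0.106] [561. 419.] [588. 113.]
epTopL [0.543 0.201 0.104] [488.  68.] [ 506. -391.]
epTopR [0.643 0.193 0.104] [619.  79.] [ 666. -375.]
pivot [0.597 0.247 0.158] [591. -29.] [ 642. -636.]
stripNL [ 0.507 -0.047  0.053] [432. 352.] [436.  65.]
stripNH [0.525 0.192 0.053] [458.  91.] [ 467. -298.]
stripFL [ 0.641 -0.058  0.053] [567. 362.] [593.  78.]
stripFH [0.659 0.182 0.053] [612. 103.] [ 650. -280.]
A [0.391 0.144 0.085]
B [0.426 0.03  0.085]
C [ 0.401 -0.168  0.085]
C [ 0.399 -0.165  0.085]
D [ 0.418 -0.339  0.085]
```

```bash
cat >> h.py <<'E'
def Bf(P,p):
    return np.array([P[0],P[1],0])+np.asarray(p)@Ro.from_euler('z',P[2]).as_matrix().T
def overlay(im,c,P,box,s):
    u0,v0,u1,v1=box; o=cv2.convertScaleAbs(cv2.resize(im[v0:v1,u0:u1],None,fx=s,fy=s,interpolation=cv2.INTER_CUBIC),alpha=1.2)
    def L(a,b,col=(0,0,255)):
        q=((proj(c,Bf(P,np.array([a,b],float)))-[u0-.5,v0-.5])*s).astype(int); cv2.line(o,tuple(map(int,q[0])),tuple(map(int,q[1])),col,1)
    for x in(-.067,-.062,.062,.067): L((x,-.17,.053),(x,.17,.053),(0,0,255) if abs(x)>.065 else (0,200,0))
    L((-.05,-.135,.106),(.05,-.135,.106)); L((-.05,.15,.104),(.05,.15,.104))
    for k in range(24):
        a,b=[2*np.pi*(k+e)/24 for e in(0,1)]; L((.064*np.cos(a),-.255+.064*np.sin(a),.126),(.064*np.cos(b),-.255+.064*np.sin(b),.126))
    return o
E
python3 - <<'E'
from h import *
P=(.5817,.0472,-.075)
a=overlay(cv2.imread("pics/w1.png"),loadcam("w1"),P,(330,0,530,360),1.66)
b=overlay(cv2.imread("pics/w2.png"),loadcam("w2"),P,(330,0,530,300),1.9)
o=np.zeros((600,740,3),np.uint8);o[:a.shape[0],:a.shape[1]]=a;o[:b.shape[0],350:350+b.shape[1]]=b
cv2.imwrite("pics/ov1.png",o)
E
```

```text
(no output)
```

View pics/ov1.png

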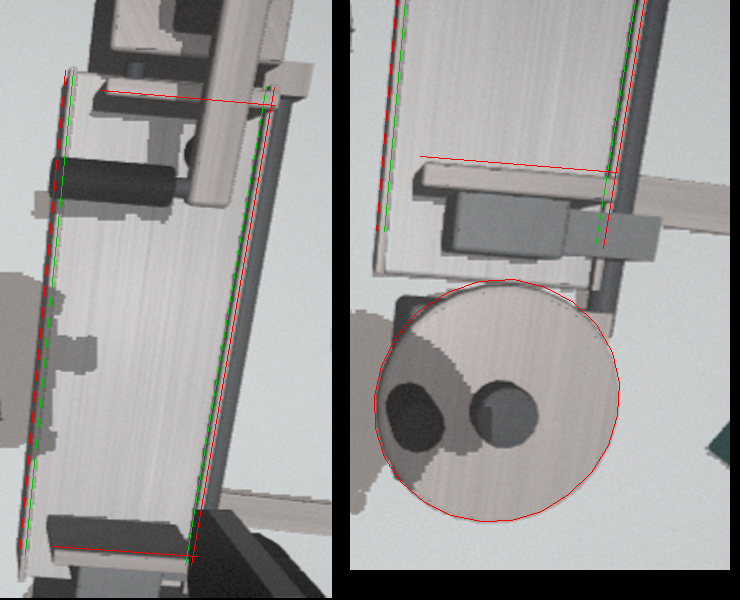

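The overlay fits the press to within about 3 mm. Strip slopes suggest bed yaw nearer -0.07, so I take P = (.580, .046, -.07). Next I fit the mould poses automatically, using edge matching of the lid and handle outlines.

```bash
cat >> h.py <<'E'
from scipy.optimize import minimize
P=(.580,.046,-.07)
def rect(a,b,z,n=14):
    s=np.linspace(-1,1,n); o=np.ones(n)
    return np.vstack([np.c_[s*a,o*b,o*z],np.c_[s*a,-o*b,o*z],np.c_[o*a,s*b,o*z],np.c_[-o*a,s*b,o*z]])
MODEL=np.vstack([rect(.055,.03,.062),rect(.006,.025,.102,8)])
def fit(im,c,x0,rng=.04,z0=0.,yaws=np.linspace(-.5,.5,11)):
    """mould pose (x,y,yaw) near x0; returns pose, mean edge distance px"""
    e=cv2.Canny(cv2.GaussianBlur(im,(3,3),0),25,70)
    dt=np.minimum(cv2.distanceTransform(255-e,cv2.DIST_L2,5),10)
    def cost(q):
        uv=proj(c,Bf(q,MODEL)+[0,0,z0]).astype(np.float32)
        return float(cv2.remap(dt,uv[:,:1],uv[:,1:],cv2.INTER_LINEAR,borderMode=cv2.BORDER_CONSTANT,borderValue=10).mean())
    G=np.arange(-rng,rng+1e-6,.005)
    S=sorted((cost((x0[0]+i,x0[1]+j,x0[2]+k)),x0[0]+i,x0[1]+j,x0[2]+k) for i in G for j in G for k in yaws)[:6]
    R=[minimize(cost,s[1:],method="Nelder-Mead",options=dict(initial_simplex=np.array(s[1:])+np.array([[0,0,0],[.004,0,0],[0,.004,0],[0,0,.06]]))) for s in S]
    b=min(R,key=lambda k:k.fun); return b.x,b.fun
E
python3 - <<'E'
from h import *
for n,f,x in [("A","w1",(.391,.144,0)),("B","w1",(.426,.03,0)),("C","w1",(.40,-.166,0)),("C","w2",(.40,-.166,0)),("D","w2",(.418,-.339,0))]:
    q,s=fit(cv2.imread(f"pics/{f}.png"),loadcam(f),x); print(n,f,q.round(4),round(s,2))
q=Bf(P,(0,.1,.3)); print(r.ik(q,down(np.pi/2+P[2])),r.ik(q,down(-np.pi/2+P[2])))
E
```

```text
A w1 [0.3976 0.1437 0.0136] 0.81
B w1 [0.4305 0.0113 0.1405] 0.9
C w1 [ 0.3973 -0.1657 -0.2642] 0.69
C w2 [ 0.3994 -0.1647 -0.2552] 0.7
D w2 [ 0.4147 -0.3395 -0.2015] 0.87
[ 1.16728106e-01  4.58903374e-01  1.17734406e+00 -4.44089210e-16
  1.50534522e+00 -1.38406822e+00] [ 1.16728106e-01  4.58903374e-01  1.17734406e+00 -4.44089210e-16
  1.50534522e+00  1.75752443e+00]
```

```bash
cat >> h.py <<'E'
GX=-.044; PIV=np.array([GX,.2,.158])
def grip_at(th,dz=0):   # TCP position for the hold grip at hinge angle th
    a=th+np.arctan2(.011,.1)
    return Bf(P,PIV+[0,-.1006*np.cos(a),.1006*np.sin(a)-.011+dz])
def swing(t0,t1,n,dz=0):
    for th in np.linspace(t0,t1,n)[1:]:
        s=r.move_linear(grip_at(th,dz),speed=.12,max_force=35)
        f=np.array(r.read_contact_force())
        if s or np.linalg.norm(f)>25: print("th",round(th,2),s,f.round(1),round(r.read_width(),4))
        if s: return False
    return True
E
python3 - <<'E'
from h import *
print(grip_at(-.1))
q=down(np.pi/2+P[2]); p=grip_at(-.1)
r.move_pose(p+[0,0,.14],q); r.let_go()
print(r.move_linear(p,speed=.12,max_force=15))
r.clamp(25); print(r.read_width(),r.read_contact_force())
print(swing(-.1,2.55,18)); print(r.read_contact_force(),r.read_width(),r.read_t(),r.read_tool_pos())
E
```

```text
[0.5430604  0.14823864 0.14796167]
False
0.019341404730394342 [-0.15688087  6.31399464  1.5209564 ]
True
[10.14815334  1.54485384 -1.25293871] 0.019269063828370268 11.6833 [0.55767967 0.33929863 0.19220888]
```

```bash
cat >> h.py <<'E'
GH=.088-.011   # TCP height above a mould's underside when gripping
def look(m,fn,rng=.05):
    r.move_pose([m[0]+.02,m[1]+.04,.36],down(0)); im,c=shot("wrist",fn); q,s=fit(im,c,m,rng,yaws=np.linspace(-.3,.3,9)); print(fn,"fit",q.round(4),round(s,2),"t",r.read_t()); return q,s
def pick(m):
    r.move_pose([m[0],m[1],.24],down(m[2]))
    if r.move_linear([m[0],m[1],GH],speed=.15,max_force=15): print("touch!",r.read_tool_pos()); return False
    r.clamp(50); w=r.read_width(); print("width",round(w,4))
    r.move_linear([m[0],m[1],GH+.14],speed=.15); print("held",round(r.read_width(),4),np.round(r.read_contact_force(),1)); return .010<r.read_width()<.016
def place(yb):
    t=Bf(P,(0,yb,0)); q=down(P[2]); z=.045+GH
    p=np.array(r.read_tool_pos())
    r.move_linear([.42,t[1]-.03,p[2]],speed=.25)
    r.move_pose([t[0],t[1],p[2]],q)
    r.move_linear([t[0],t[1],z+.015],speed=.15)
    s=r.move_linear([t[0],t[1],z-.002],speed=.04,max_force=6); print("placed",s,np.round(r.read_tool_pos(),4),"want z",z)
    r.let_go(); r.move_linear([t[0],t[1],.3],speed=.2)
E
python3 - <<'E'
from h import *
r.let_go(); p=pose()[0]; r.move_linear(p+[0,0,.1],speed=.15)
m,s=look((.3976,.1437,.0136),"a1")
if s<1.6 and pick(m): place(.116)
b,s=look((.4305,.0113,.1405),"b1")
im=cv2.resize(cv2.imread("pics/b1.png"),(800,600)); cv2.imwrite("pics/b1v.png",im)
E
```

```text
a1 fit [0.3961 0.1453 0.0078] 0.89 t 14.4083
width 0.0111
held 0.0114 [-0.4  0.4 -4.9]
placed True [0.5882 0.1618 0.1217] want z 0.122
b1 fit [0.4302 0.0112 0.1432] 0.94 t 22.6083
```

View pics/b1v.png

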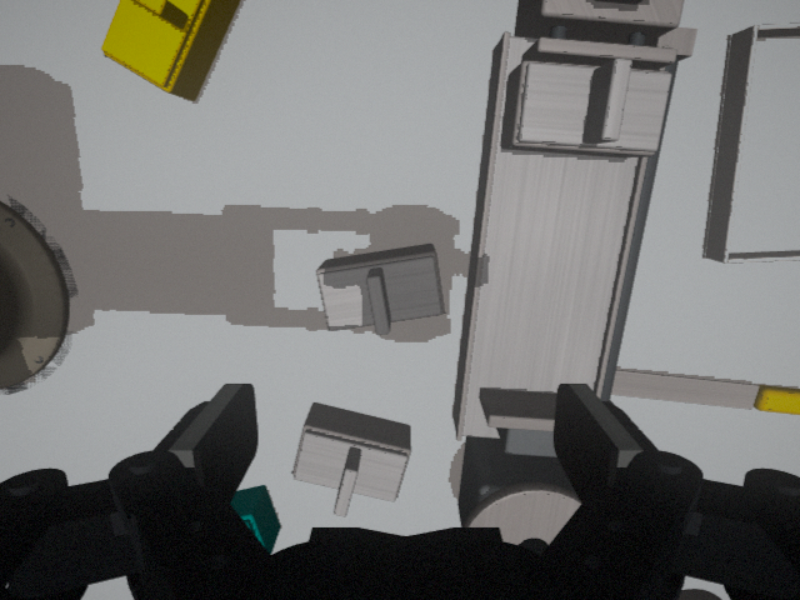

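Mould A stands on the bed at about (595,105), near the end plate, and the arm is back out of view. I continue with B, C and D and fit each placed mould.

```bash
cat >> h.py <<'E'
def chk(fn,ys,rng=.015):
    im,c=cv2.imread(f"pics/{fn}.png"),loadcam(fn)
    for y in ys:
        x=Bf(P,(0,y,0)); q,s=fit(im,c,(x[0],x[1],P[2]),rng,.045,np.linspace(-.15,.15,7))
        d=Ro.from_euler('z',-P[2]).apply([q[0]-P[0],q[1]-P[1],0]); print(fn,"bed pose",d[:2].round(4),"yaw",round(q[2]-P[2],3),"cost",round(s,2))
E
python3 - <<'E'
from h import *
chk("b1",[.116])
ok=pick((.4302,.0112,.1432))
if ok: place(.052)
m,s=look((.3985,-.165,-.26),"c1"); chk("c1",[.052])
if ok and s<1.6 and pick(m): place(-.012)
else: raise SystemExit
m,s=look((.4147,-.3395,-.20),"d1")
if s<1.6 and pick(m): place(-.076)
r.move_pose([.5,.08,.38],down(0)); im,c=shot("wrist","e1"); chk("e1",[.116,.052,-.012,-.076])
print(r.read_t()); cv2.imwrite("pics/e1v.png",cv2.resize(im,(800,600)))
E
```

```text
b1 bed pose [-0.0003  0.1125] yaw 0.002 cost 0.79
width 0.0114
held 0.0117 [-1.   0.  -6.7]
placed True [0.5837 0.0979 0.1217] want z 0.122
c1 fit [ 0.3969 -0.1654 -0.265 ] 1.3 t 31.25
c1 bed pose [-0.0043  0.0303] yaw 0.019 cost 7.99
width 0.0113
held 0.0115 [ 0.4 -0.7 -5.2]
placed True [0.5793 0.034  0.1217] want z 0.122
d1 fit [ 0.4153 -0.3415 -0.1934] 0.88 t 40.6
width 0.0111
held 0.0113 [ 0.  -0.1 -4.2]
placed True [ 0.5747 -0.0299  0.1217] want z 0.122
e1 bed pose [-0.0026  0.1142] yaw 0.008 cost 0.97
e1 bed pose [-0.0029  0.0527] yaw -0.007 cost 0.97
e1 bed pose [-0.0032 -0.0141] yaw -0.01 cost 0.97
e1 bed pose [-0.0022 -0.0764] yaw 0.052 cost 1.2
49.6667
```

View pics/e1v.png

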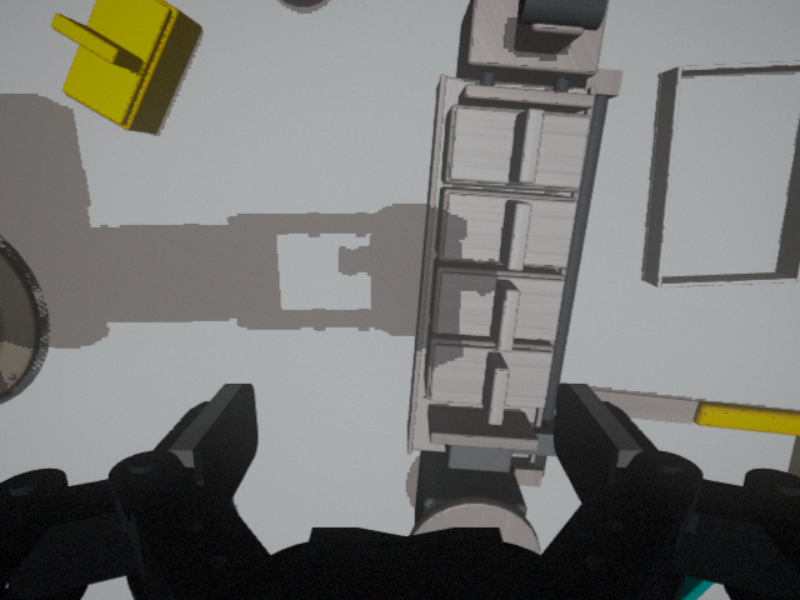

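Four moulds stand in a row on the bed, square and between the strips; fits give x about -3 mm and yaw below 0.06. The arm's grip is back at (560,10). Now I swing the arm over.

```bash
python3 - <<'E'
from h import *
q=down(np.pi/2+P[2]); p=grip_at(2.65)
r.move_pose(p+[0,0,.1],q)
if r.move_linear(p,speed=.12,max_force=15): print("touch",r.read_tool_pos()); 
r.clamp(25); print(r.read_width(),r.read_contact_force())
if .017<r.read_width()<.022 and swing(2.62,.06,18):
    print(swing(.06,.02,3)); print(r.read_contact_force(),r.read_tool_pos())
    r.let_go(); p=pose()[0]; r.move_linear(p+[0,0,.13],speed=.15)
    r.move_pose([.5,.06,.38],down(0)); im,c=shot("wrist","f1"); cv2.imwrite("pics/f1v.png",cv2.resize(im,(800,600)))
    chk("f1",[.052,-.012,-.076])
print(r.read_t())
E
```

```text
0.01905937707363039 [ 0.15031516  3.28133308 -0.47355095]
True
[-9.00207114  3.07513405 -3.38082221] [0.54198173 0.15022333 0.15982496]
f1 bed pose [-0.0027  0.0498] yaw -0.005 cost 0.82
f1 bed pose [-0.0029 -0.017 ] yaw -0.012 cost 0.62
f1 bed pose [-0.0022 -0.0778] yaw 0.058 cost 1.13
60.5
```

View pics/f1v.png

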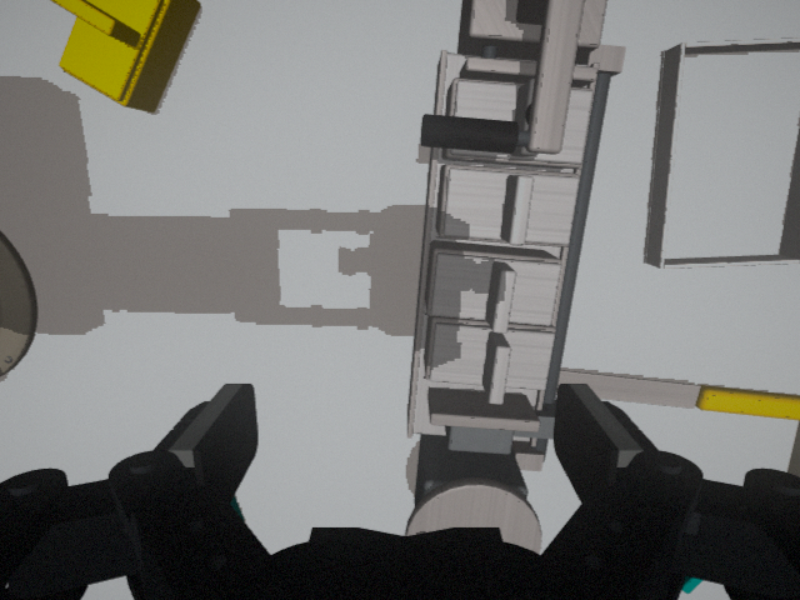

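The arm is down with its foot on mould 1's handle, and the row is still square. Now I wind the wheel, watching the tangential force.

```bash
cat >> h.py <<'E'
WC=np.array([.5624,-.2075])
def wp(a,z): return np.array([WC[0]+.048*np.cos(a),WC[1]+.048*np.sin(a),z])
def wind(a0,total,lim=22,step=.25):
    f0=np.array(r.read_contact_force()); a=a0; out=[]
    while a>a0-total:
        a-=step; s=r.move_linear(wp(a,.165),speed=.1,max_force=30)
        f=np.array(r.read_contact_force())-f0; ft=f@[np.sin(a),-np.cos(a),0]; out.append((round(a0-a,2),round(-ft,1)))
        if s or abs(ft)>lim: print("stop",s,f.round(1)); break
    print(out[::2],out[-1]); np.save("ang.npy",a)
E
python3 - <<'E'
from h import *
a0=np.arctan2(-.1999-WC[1],.5144-WC[0]); print(a0)
r.move_pose(wp(a0,.26),down(0)); r.let_go()
print(r.move_linear(wp(a0,.165),speed=.12,max_force=12))
r.clamp(30); print(r.read_width(),r.read_contact_force())
if .02<r.read_width()<.027: wind(a0,7.0)
print(r.read_t())
im=r.capture("scene"); cv2.imwrite("pics/s2.png",cv2.resize(im[190:330,230:450],(800,509),interpolation=cv2.INTER_CUBIC))
E
```

```text
2.9845628776180617
False
0.023026737107964868 [0.29333714 0.48593888 2.16585297]
[(np.float64(0.25), np.float64(-0.8)), (np.float64(0.75), np.float64(-0.5)), (np.float64(1.25), np.float64(0.5)), (np.float64(1.75), np.float64(-1.3)), (np.float64(2.25), np.float64(-2.5)), (np.float64(2.75), np.float64(-3.0)), (np.float64(3.25), np.float64(-3.1)), (np.float64(3.75), np.float64(-3.0)), (np.float64(4.25), np.float64(-2.4)), (np.float64(4.75), np.float64(-3.4)), (np.float64(5.25), np.float64(-3.5)), (np.float64(5.75), np.float64(-2.6)), (np.float64(6.25), np.float64(-2.3)), (np.float64(6.75), np.float64(0.2))] (np.float64(7.0), np.float64(0.7))
70.8167
```

View pics/s2.png

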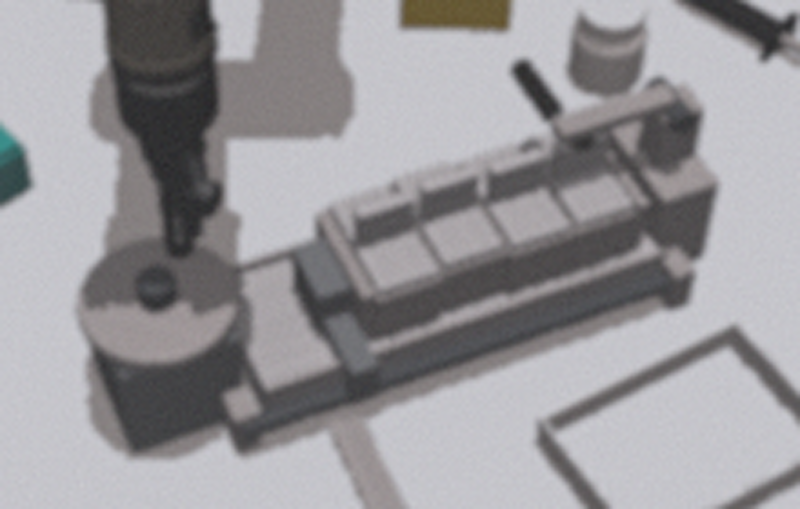

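The row is closed up against the end plate, with the arm resting on mould 1. I continue in small steps until it stops.

```bash
python3 - <<'E'
from h import *
a=float(np.load("ang.npy")); wind(a,3.2,lim=18,step=.12); print(r.read_t())
p=pose()[0];print(p, np.arctan2(*(p[:2]-WC)[::-1]), r.read_contact_force())
E
```

```text
stop False [ 7.1 19.1 -1.6]
[(0.12, np.float64(1.8)), (0.36, np.float64(0.7)), (0.6, np.float64(-0.6)), (0.84, np.float64(-1.1)), (1.08, np.float64(-3.9)), (1.32, np.float64(-3.5)), (1.56, np.float64(-3.2)), (1.8, np.float64(-3.5)), (2.04, np.float64(10.3))] (2.16, np.float64(18.2))
75.3667
[ 0.61026358 -0.19539793  0.16532855] 0.2476544996167627 [ 1.80169313 24.66922248 10.4787375 ]
```

The force jumped at about 8.95 rad in total, or 57 mm, which matches the expected 45 + 12 mm to the stop. I release and check.

```bash
python3 - <<'E'
from h import *
r.let_go(); p=pose()[0]; r.move_linear(p+[0,0,.15],speed=.15)
r.move_pose([.5,.06,.38],down(0)); im,c=shot("wrist","g1")
chk("g1",[.072,.012,-.048])
h=cv2.imread("pics/f1.png"); o=np.hstack([h[0:400,310:520],im[0:400,310:520]]); cv2.imwrite("pics/g1v.png",cv2.resize(o,None,fx=1.5,fy=1.5,interpolation=cv2.INTER_CUBIC))
print(r.read_t())
E
```

```text
g1 bed pose [-0.0028  0.0655] yaw 0.014 cost 1.06
g1 bed pose [-0.0029  0.0148] yaw -0.01 cost 0.45
g1 bed pose [-0.0027 -0.0487] yaw -0.007 cost 1.01
78.3167
```

View pics/g1v.png

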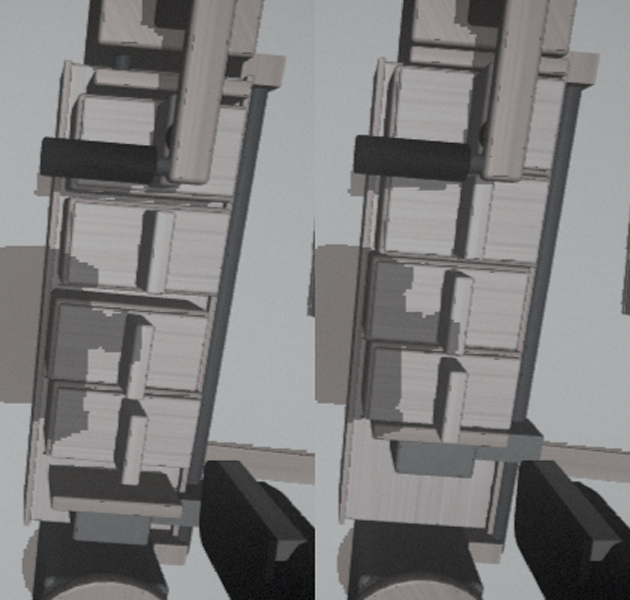

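The end plate has moved back about 12 mm, right up to its housing. The row is closed and square, and the arm is down on mould 1, with nothing touching the robot. I hand in.

```bash
python3 -c "
from workcell import r
r.sign_off(); print(r.read_t())"
```

```text
the job is handed in; nothing more can be done
the job is handed in; nothing more can be done
```

The press is loaded and the job was handed in at about 78 s of the 210 s allowed; sign-off gives no verdict. I swung the hold-down arm back and stood all four grey moulds in a row from the end plate. I then laid the arm on the handle of the mould next to the end plate and wound the wheel clockwise about 9 rad, leaving the turquoise and yellow look-alikes alone.

**What the last checks showed:**
- **End plate:** the knob force rose sharply at about 57 mm of carriage travel, which matches the 45 mm of slack plus 12 mm of spring. The last picture shows the plate up against its housing.
- **Moulds:** the three I could measure at the end were about 3 mm off the bed's centre line and square within 0.015 rad. The fourth is partly hidden under the arm, so I judged it only by eye; it looked square and flat.
- **Arm:** it is down over the first mould's handle, judged by eye, as I had no way to measure its contact force.
- **Jogs:** every mould was where I expected each time I looked.

**One check disagreed:** a mid-job position fit for the second mould failed because the mould was out of that picture. The next picture showed it correctly placed.

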